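# Check the charge of the tallest battery pack

## Task

Three tool batteries stand on the workbench: with the fingertips, gently press the charge button on top of the tallest one all the way down, keep it down for three seconds so that the charge shows, then let it spring back and draw the hand away. Do not shift, tip or lift that battery, and leave the other two batteries, the glue bottle and the tape measure alone.

Things in the scene. Friction and masses are not known exactly. Their poses are not given: they have to be found in the camera images.
- tall_pack: The tall battery pack: a loose black plastic tool battery, 118 mm long (x) by 76 mm wide (y), its flat shelf 95 mm above the bench, about 850 g. Origin at the centre of its underside, z up. A slide rail 56 x 52 mm stands 11 mm above the shelf on its -x half (from x = -56 to x = 0 mm); the charge button is on the +x half of the shelf, at x = +30 mm, y = 0, with four small white windows beyond it.
- tall_button_top (a point): Centre of the top of the tall pack's round white charge button, 20 mm across; unpressed it is 104.5 mm above the bench and 9.5 mm above the shelf around it. Moves with the button.
- tall_button (a joint): How far that button is pressed down: 0 is out, 0.005 m is fully down. A spring pushes it back; about 1.4 N starts it, 4.5 N holds it fully down.
- middle_pack: The middle battery pack: a loose black plastic tool battery, 118 mm long (x) by 76 mm wide (y), its flat shelf 68 mm above the bench, about 580 g. Origin at the centre of its underside, z up. A slide rail 56 x 52 mm stands 11 mm above the shelf on its -x half (from x = -56 to x = 0 mm); the charge button is on the +x half of the shelf, at x = +30 mm, y = 0, with four small white windows beyond it.
- middle_button_top (a point): Centre of the top of the middle pack's round white charge button, 20 mm across; unpressed it is 77.5 mm above the bench and 9.5 mm above the shelf around it. Moves with the button.
- middle_button (a joint): How far that button is pressed down: 0 is out, 0.005 m is fully down. A spring pushes it back; about 1.4 N starts it, 4.5 N holds it fully down.
- slim_pack: The slim battery pack: a loose black plastic tool battery, 118 mm long (x) by 76 mm wide (y), its flat shelf 45 mm above the bench, about 380 g. Origin at the centre of its underside, z up. A slide rail 56 x 52 mm stands 11 mm above the shelf on its -x half (from x = -56 to x = 0 mm); the charge button is on the +x half of the shelf, at x = +30 mm, y = 0, with four small white windows beyond it.
- slim_button_top (a point): Centre of the top of the slim pack's round white charge button, 20 mm across; unpressed it is 54.5 mm above the bench and 9.5 mm above the shelf around it. Moves with the button.
- slim_button (a joint): How far that button is pressed down: 0 is out, 0.005 m is fully down. A spring pushes it back; about 1.4 N starts it, 4.5 N holds it fully down.
- glue_mid (a point): Glue bottle, loose, white, 56 mm across, 150 mm tall, standing; this point is on its axis, half-way up (75 mm).
- tape_mid (a point): Tape measure, loose, grey, 70 x 36 x 66 mm high, standing on its edge; this point is its centre (33 mm up).
There are look-alikes about, which are no part of the job. What is shaped like the tall_pack but yellow is not meant. Leave any red look-alike of the middle_pack alone.

How it is judged:
By the outcome, as a careful person would: the job done as asked, in the order asked, and still so for the second after the job is handed in, with the robot touching nothing.
It also fails if it takes over 38 s, if anything falls off the work surface, if the arm or the gripper's body presses on something with over 40 N, if the wrist force passes 120 N, or if a joint passes its speed limit or range.

## Robot

A 6-joint arm with a two-finger parallel gripper is mounted at the origin on the work surface. World frame = base frame: x ahead of the robot, y to its left, z up, the work surface at z = 0. Lengths are in mm, angles in rad, forces in N, time in s.
With the tool pointing down it reaches from about 350 to 875 mm from the base axis. Payload 4.2 kg.
Tool frame: the origin (TCP) lies at the very end of the fingers, on their centre line; the grasp point (between the pads) lies arm.grip_point_offset behind it (arm.grip_point_offset is the distance from the TCP to the grasp point, in mm); z points along the fingers, y is the line along which they close (so a half turn about z gives the same grasp; the last joint's range is limited). The gripper opens to 85 mm and grips with 20 to 120 N. Pads are 22 mm wide; open, the fingers measure 114 mm over their backs; the gripper's body (76 mm by 85 mm) begins 54 mm behind the grasp point. The pads swing forward as they close: fully open they stand 13 mm farther back than shut.
Start: joints at [1.543, 0.385, 0.008, 0, -1.194, -0.259], TCP at [176.771, 599.459, 210.812] pointing down, gripper open.
Joint ranges: [-3.14, 3.14], [-1.21, 2.06], [-1.07, 1.41], [-3.16, 2.05], [-2.99, -0.16], [-3.1, 3.1]. Speed limits (rad/s): [2.79, 2.79, 3.14, 3.14, 3.14, 3.14].

## Interface

Orientations are given as a unit quaternion [x, y, z, w].
In Python, from bench import arm, cams, ticket gives the robot as it stands.
- The arm moves only by the tool servo_tool, never from a script. Its argument "commands" is a list that holds one entry, the list of rows, each a list of 7 numbers: the closure in counts, from 0 (fully open) to 255 (shut), then the shift along the tool's x, y, z in m, then the turn, a rotation vector about the tool's x, y, z in degrees. In form: [[[grip, x, y, z, ax, ay, az], ...]]. A call has 1 to 10 rows; each row shifts and turns the commanded pose from where the row before left it, along the tool's axes as they then stand; what a row does not reach is not made up. A row lasts 1/12 s, in which the tool goes at most 41.7 mm and 7.16 degrees, less where a joint would pass 70% of its speed; a pose out of reach is approached as far as the arm can. A call with a gripper value outside its range is refused whole. The fingers move at their own pace and stop on an object; the grip force is fixed at half the most. Time passes only in rows, so rows that do not move let the fingers close. It gives the time, the measured TCP pose, the force, the opening and the grip force at its end, in the units of the state.
- arm.read_state(): the state, without advancing time (a new reading comes with each control period).
- cams.get_image(name): name is "scene" or "top" or "wrist"; returns a dict with "frame" (400x640x3 uint8, blue, green, red), "K" (3x3 intrinsics, pixels), "k1" (the pictures are not rectified: a ray, as slopes to the right and down, at radius r is drawn at 1 + k1 r^2 times it, then the intrinsics apply), "T" (4x4, takes a point from camera to world coordinates). Camera axes: x right, y up, looking along -z (the intrinsics and any distortion apply to the point x, -y, -z); pixel columns grow to the right and rows downward; lengths in mm; the calibration is good to about 2 mm. A picture is of the moment at which its call begins. There is no depth.
- ticket.job_done(): hands the job in; it is judged then, once.
The state is a dict: "clock": time; "joints": joint angles; "joint_vel": joint speeds; "joint_efforts": joint torques, N m; "position": TCP position; "ee_rot": TCP orientation; "contact_force": force on the tool from outside, world axes, zero at the start; "wrist_torque": the same for the moment, N m; "gripper_width": finger opening in mm; "grasp_force": force on a finger pad.
Only numpy, scipy, OpenCV 4.12 (cv2) and the standard library are available. Lean on these libraries where they do the work, as an engineer would, in place of code of your own. Each camera call takes 0.05 s, during which the arm holds its last target. There are 200 camera calls.

## Working session

There is one attempt and no reset: what is moved stays moved. The work goes in short steps, Python scripts to look and compute and a tool call to move; the robot and the scene stay as the last step left them, time stands still between calls to the robot, and variables do not carry over. Pictures are saved under pics/ and viewed, at most 10 in all, crops included, and the job is handed in when it is done.

Besides the shell and the picture viewer there is one more tool, called after ">>>" by a JSON object that holds its "method" and its "body". servo_tool: Moves the arm, as the interface text tells. Its arguments: {"type":"object","properties":{"commands":{"type":"array","items":{"type":"array","items":{"type":"array","items":{"type":"number"}}}}},"required":["commands"]}

```bash
mkdir -p pics; cat > h.py <<'E'
import numpy as np, cv2
from bench import arm, cams, ticket
def ray(im,u,v):
    K=im["K"];d=cv2.undistortPoints(np.array([[[u,v]]],float),np.eye(3)*0+K,np.array([im["k1"],0,0,0.]))[0,0]
    T=np.array(im["T"]);return T[:3,3],T[:3,:3]@np.array([d[0],-d[1],-1])
def onz(im,u,v,z):
    o,d=ray(im,u,v);return o+d*(z-o[2])/d[2]
def proj(im,p):
    T=np.array(im["T"]);c=T[:3,:3].T@(np.array(p,float)-T[:3,3]);s=np.array([c[0],-c[1]])/-c[2]
    s=s*(1+im["k1"]*(s@s));K=im["K"];return K[0][0]*s[0]+K[0][2],K[1][1]*s[1]+K[1][2]
E
python3 - <<'E'
from h import *
for n in("scene","top"):
    im=cams.get_image(n);cv2.imwrite(f"pics/{n}0.png",im["frame"]);np.save(f"pics/{n}0.npy",im,allow_pickle=True);print(n,im["K"],im["k1"],np.round(im["T"],3))
s=arm.read_state();print(s["clock"],s["position"],s["ee_rot"],s["contact_force"],s["gripper_width"],arm.grip_point_offset)
E
```

```text
scene [[495.55904101   0.         322.94303098]
 [  0.         495.55904101 199.65611765]
 [  0.           0.           1.        ]] 0.020016258121392468 [[-2.44000e-01 -8.16000e-01  5.24000e-01  1.09529e+03]
 [ 9.70000e-01 -2.04000e-01  1.34000e-01  1.50533e+02]
 [-2.00000e-03  5.41000e-01  8.41000e-01  9.59033e+02]
 [ 0.00000e+00  0.00000e+00  0.00000e+00  1.00000e+00]]
top [[402.69866172   0.         317.99174427]
 [  0.         402.69866172 199.4142961 ]
 [  0.           0.           1.        ]] 0.023366230591362794 [[ 1.80000e-02  9.80000e-01 -1.97000e-01  3.75968e+02]
 [-1.00000e+00  1.70000e-02 -6.00000e-03  5.28300e+00]
 [-3.00000e-03  1.98000e-01  9.80000e-01  9.19290e+02]
 [ 0.00000e+00  0.00000e+00  0.00000e+00  1.00000e+00]]
0.1 [176.62040214 598.94172361 209.80725552] [ 9.89725360e-01 -1.42978043e-01 -7.46102226e-05  9.92428511e-04] [ 1.29221932 -0.31193077 -0.26015437] 85.41891593405141 18.700000000000003
```

View pics/scene0.png

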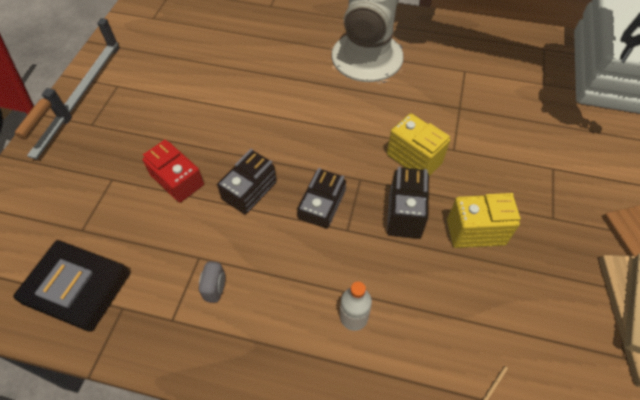

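View pics/top0.png

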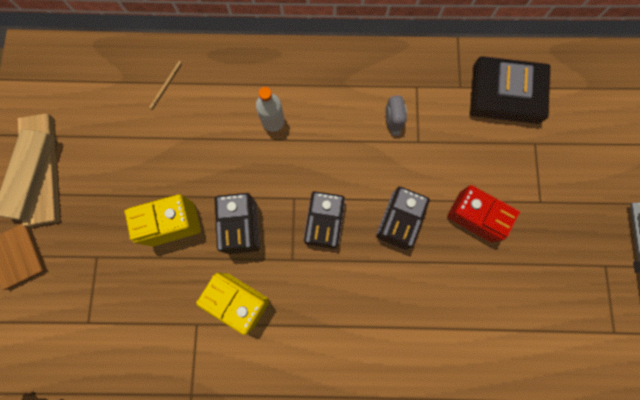

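The scene view shows black packs with buttons at (411,202), (237,181) and (317,202). It also shows yellow packs at (410,125) and (474,209), and a red one at (178,169). In the top view the black buttons are at (232,206), (327,205) and (411,203), the yellow ones at (170,213) and (242,312), and the red one at (476,204). The tall black pack is probably scene (411,202) / top (232,206). I'll triangulate the buttons to check their heights and take a close crop.

```bash
cat > m.py <<'E'
from h import *
S=np.load("pics/scene0.npy",allow_pickle=True).item();P=np.load("pics/top0.npy",allow_pickle=True).item()
def blob(im,u,v,r=9):
    g=im["frame"][v-r:v+r+1,u-r:u+r+1].min(2);m=(g>g.max()*.75).astype(np.uint8)
    n,l,st,c=cv2.connectedComponentsWithStats(m);k=l[r,r] or 1+np.argmax(st[1:,4]);return c[k]+[u-r,v-r],st[k,4]
def tri(a,b):
    o1,d1=ray(S,*a);o2,d2=ray(P,*b);t=np.linalg.lstsq(np.c_[d1,-d2],o2-o1,rcond=None)[0]
    p,q=o1+t[0]*d1,o2+t[1]*d2;return (p+q)/2,np.linalg.norm(p-q)
for n,a,b in[("A",(411,202),(232,206)),("B",(237,181),(411,203)),("C",(317,202),(327,205))]:
    a,na=blob(S,*a);b,nb=blob(P,*b);p,e=tri(a,b);print(n,a.round(1),na,b.round(1),nb,p.round(1),round(e,1), "z104.5:",onz(S,*a,104.5).round(1),onz(P,*b,104.5).round(1))
c1=cv2.resize(S["frame"][150:250,370:470],(400,400),interpolation=2);c2=cv2.resize(P["frame"][170:270,190:290],(400,400),interpolation=2)
cv2.imwrite("pics/crop1.png",np.hstack([c1,c2]))
E
python3 m.py
```

```text
A [411.1 201.7] 61 [230.9 205.8] 65 [523.7 190.  103.8] 1.2 z104.5: [524.  190.6 104.5] [523.6 189.2 104.5]
B [235.9 180.3] 56 [410.9 202. ] 62 [ 543.3 -186.2   77. ] 2.1 z104.5: [ 560.5 -174.6  104.5] [ 538.1 -180.9  104.5]
C [316.2 201.7] 57 [326.1 204. ] 59 [540.2  -6.7  54.1] 1.0 z104.5: [571.    2.6 104.5] [530.7  -6.4 104.5]
```

View pics/crop1.png

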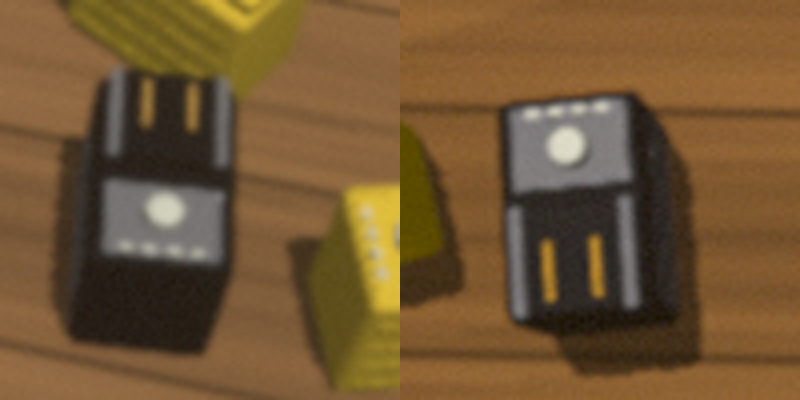

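The crop shows a black pack with a white button and four white windows on its far side. Triangulation puts the button at (523.7, 190.0, 103.8), so this is the tall pack. The other two black packs come out at 77 and 54 mm. I'll close the fingers and travel at the present height.

>>> {"method": "servo_tool", "body": {"commands": [[[255,0.012,0.008,0,0,0,0],[255,0.025,0.016,0,0,0,0],[255,0.025,0.016,0,0,0,0],[255,0.025,0.016,0,0,0,0],[255,0.025,0.016,0,0,0,0],[255,0.025,0.016,0,0,0,0],[255,0.025,0.016,0,0,0,0],[255,0.025,0.016,0,0,0,0],[255,0.025,0.016,0,0,0,0],[255,0.025,0.016,0,0,0,0]]]}}

```text
clock: 0.93
position: [361.8, 384.5, 210.7]
ee_rot: [0.99, -0.143, -0.0, 0.0]
contact_force: [-0.1, 0.2, 0.1]
gripper_width: -0.3
grasp_force: 0.0
```

>>> {"method": "servo_tool", "body": {"commands": [[[255,0.025,0.017,0,0,0,0],[255,0.025,0.017,0,0,0,0],[255,0.025,0.017,0,0,0,0],[255,0.025,0.017,0,0,0,0],[255,0.025,0.017,0,0,0,0],[255,0.025,0.017,0,0,0,0],[255,0.025,0.017,0,0,0,0],[255,0.012,0.01,0,0,0,0],[255,0,0,0,0,0,0],[255,0,0,0,0,0,0]]]}}

```text
clock: 1.77
position: [503.9, 208.7, 210.4]
ee_rot: [0.99, -0.144, -0.0, 0.0]
contact_force: [0.1, 0.5, 0.1]
gripper_width: 0.2
grasp_force: 0.0
```

```bash
cat > st.py <<'E'
from h import *
from scipy.spatial.transform import Rotation as R
s=arm.read_state();r=R.from_quat(s["ee_rot"]);p=np.array(s["position"])
print(s["clock"],p.round(1),s["gripper_width"],np.round(s["contact_force"],2))
print("tool shift to button xy, z to 104.5:",r.inv().apply(np.array([523.7,190.0,104.5])-p).round(1),r.as_matrix()[:,2].round(4))
E
python3 st.py
python3 - <<'E'
from h import *
im=cams.get_image("wrist");cv2.imwrite("pics/w1.png",im["frame"]);np.save("pics/w1.npy",im,allow_pickle=True);print(proj(im,(523.7,190,104.5)))
E
```

```text
1.7667 [503.9 208.7 210.4] 0.17213346545491504 [0.09 0.46 0.06]
tool shift to button xy, z to 104.5: [ 24.4  12.2 105.9] [-9.e-04 -4.e-04 -1.e+00]
(np.float64(337.70407677924203), np.float64(157.27684990454713))
```

View pics/w1.png

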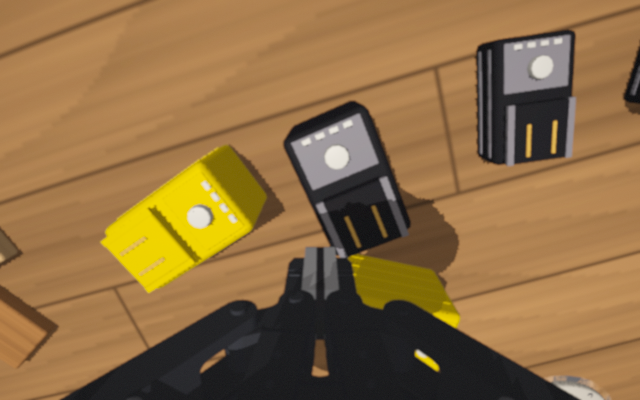

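The wrist view shows the button at (337,157), and my estimate projects to (337.7,157.3), so the two agree. I'll move over it and down to about 25 mm above.

>>> {"method": "servo_tool", "body": {"commands": [[[255,0.008,0.004,0,0,0,0],[255,0.0084,0.0042,0,0,0,0],[255,0.008,0.004,0.01,0,0,0],[255,0,0,0.02,0,0,0],[255,0,0,0.02,0,0,0],[255,0,0,0.02,0,0,0],[255,0,0,0.01,0,0,0],[255,0,0,0,0,0,0],[255,0,0,0,0,0,0],[255,0,0,0,0,0,0]]]}}

```text
clock: 2.65
position: [524.9, 191.8, 131.8]
ee_rot: [0.99, -0.143, 0.001, -0.001]
contact_force: [0.2, -0.1, -0.4]
gripper_width: -0.1
grasp_force: 0.0
```

```bash
python3 st.py
python3 - <<'E'
from h import *
im=cams.get_image("wrist");cv2.imwrite("pics/w2.png",im["frame"]);s=arm.read_state();print(proj(im,(523.7,190,104.5)),proj(im,s["position"]))
E
```

```text
2.65 [524.9 191.8 131.8] -0.0814150813580082 [ 0.25 -0.14 -0.42]
tool shift to button xy, z to 104.5: [-0.6  2.1 27.3] [ 2.e-03  9.e-04 -1.e+00]
(np.float64(326.4758971850454), np.float64(225.86495696780787)) (np.float64(323.21951823538876), np.float64(245.81183878608937))
```

View pics/w2.png

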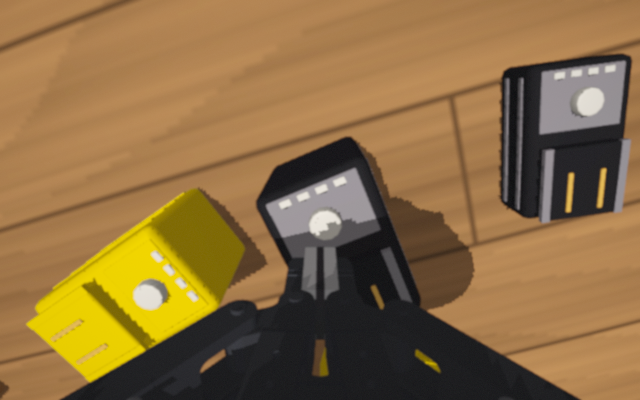

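The button at (325,224) lies on the prediction, and the tool is about 2 mm off in tool y. I'll correct that and come down to just above the button.

>>> {"method": "servo_tool", "body": {"commands": [[[255,0,0.002,0.003,0,0,0],[255,0,0,0.005,0,0,0],[255,0,0,0.005,0,0,0],[255,0,0,0.004,0,0,0],[255,0,0,0.002,0,0,0],[255,0,0,0.001,0,0,0],[255,0,0,0,0,0,0],[255,0,0,0,0,0,0]]]}}

```text
clock: 3.37
position: [523.4, 189.5, 110.8]
ee_rot: [0.99, -0.143, 0.0, 0.0]
contact_force: [-0.3, -0.6, -0.4]
gripper_width: -0.2
grasp_force: 0.0
```

```bash
python3 st.py;python3 st.py
```

```text
3.3667 [523.4 189.5 110.8] -0.16181565830668146 [-0.34 -0.61 -0.41]
tool shift to button xy, z to 104.5: [ 0.1 -0.5  6.3] [ 1.e-04 -0.e+00 -1.e+00]
3.3667 [523.4 189.5 110.8] -0.16181565830668146 [-0.34 -0.61 -0.41]
tool shift to button xy, z to 104.5: [ 0.1 -0.5  6.3] [ 1.e-04 -0.e+00 -1.e+00]
```

>>> {"method": "servo_tool", "body": {"commands": [[[255,0,0,0.001,0,0,0],[255,0,0,0.001,0,0,0],[255,0,0,0.001,0,0,0],[255,0,0,0.001,0,0,0],[255,0,0,0.001,0,0,0],[255,0,0,0,0,0,0],[255,0,0,0,0,0,0]]]}}

```text
clock: 3.95
position: [523.3, 189.4, 105.7]
ee_rot: [0.99, -0.143, -0.0, 0.0]
contact_force: [-0.2, 0.1, -0.1]
gripper_width: 0.1
grasp_force: 0.0
```

>>> {"method": "servo_tool", "body": {"commands": [[[255,0,0,0.0005,0,0,0],[255,0,0,0.0005,0,0,0],[255,0,0,0.0005,0,0,0],[255,0,0,0.0005,0,0,0],[255,0,0,0,0,0,0]]]}}

```text
clock: 4.37
position: [523.3, 189.4, 103.7]
ee_rot: [0.99, -0.143, -0.0, 0.0]
contact_force: [-1.1, 0.4, -0.7]
gripper_width: 0.1
grasp_force: 0.0
```

>>> {"method": "servo_tool", "body": {"commands": [[[255,0,0,0.0005,0,0,0],[255,0,0,0.0005,0,0,0],[255,0,0,0.0005,0,0,0],[255,0,0,0.0005,0,0,0],[255,0,0,0,0,0,0]]]}}

```text
clock: 4.78
position: [523.3, 189.4, 101.7]
ee_rot: [0.99, -0.143, -0.0, 0.0]
contact_force: [-0.3, -0.5, -0.4]
gripper_width: 0.1
grasp_force: 0.0
```

>>> {"method": "servo_tool", "body": {"commands": [[[255,0,0,0.0005,0,0,0],[255,0,0,0.0005,0,0,0],[255,0,0,0,0,0,0]]]}}

```text
clock: 5.03
position: [523.3, 189.5, 100.7]
ee_rot: [0.99, -0.143, -0.0, 0.0]
contact_force: [0.3, -0.0, -0.3]
gripper_width: 0.0
grasp_force: 0.0
```

```bash
python3 st.py
python3 - <<'E'
from h import *
out=[]
for n,p in(("wrist",(523.7,190,104.5)),("scene",(523.7,190,104.5))):
    im=cams.get_image(n);u,v=map(int,proj(im,p));print(n,u,v);r=60 if n=="wrist" else 30
    u=max(r,u);out.append(cv2.resize(im["frame"][v-r:v+r,u-r:u+r],(400,400),interpolation=2));print(np.round(arm.read_state()["contact_force"],2))
cv2.imwrite("pics/c3.png",np.hstack(out))
E
```

```text
5.0333 [523.3 189.5 100.7] 0.013264926248316558 [ 0.31 -0.03 -0.33]
tool shift to button xy, z to 104.5: [ 0.3 -0.6 -3.8] [-2.e-04 -1.e-04 -1.e+00]
wrist 322 248
[-0.2  -0.93 -0.45]
scene 410 201
[-0.37 -0.88  0.95]
```

View pics/c3.png

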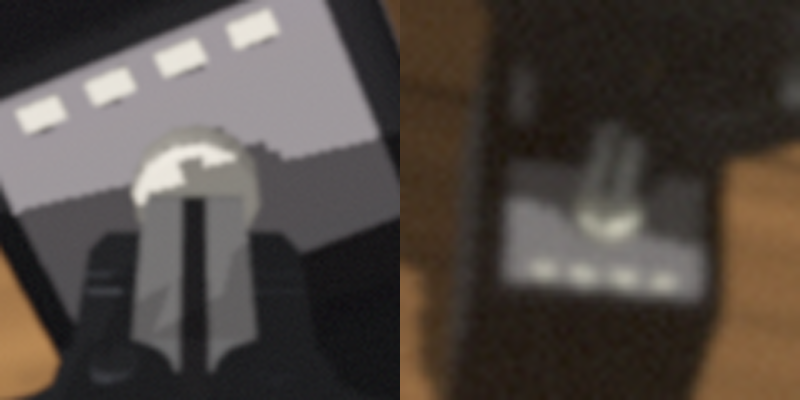

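The crop shows the fingertips over the white button, with no clear force yet. I'll keep going down slowly.

>>> {"method": "servo_tool", "body": {"commands": [[[255,0,0,0.0005,0,0,0],[255,0,0,0.0005,0,0,0],[255,0,0,0,0,0,0]]]}}

```text
clock: 5.38
position: [523.3, 189.5, 99.7]
ee_rot: [0.99, -0.143, -0.0, 0.0]
contact_force: [-0.4, 0.5, 0.8]
gripper_width: -0.2
grasp_force: 0.0
```

>>> {"method": "servo_tool", "body": {"commands": [[[255,0,0,0.0005,0,0,0],[255,0,0,0,0,0,0]]]}}

```text
clock: 5.55
position: [523.3, 189.4, 99.2]
ee_rot: [0.99, -0.143, -0.0, 0.0]
contact_force: [-1.0, -0.0, -1.1]
gripper_width: -0.2
grasp_force: 0.0
```

>>> {"method": "servo_tool", "body": {"commands": [[[255,0,0,0.0005,0,0,0],[255,0,0,0,0,0,0]]]}}

```text
clock: 5.72
position: [523.3, 189.4, 98.7]
ee_rot: [0.99, -0.143, -0.0, 0.0]
contact_force: [-0.0, 0.1, 0.4]
gripper_width: 0.4
grasp_force: 0.0
```

```bash
cat > q.py <<'E'
from h import *
import sys
from scipy.spatial.transform import Rotation as R
out=[]
for n,r in(("wrist",50),("top",30)):
    im=cams.get_image(n);s=arm.read_state();p=np.array(s["position"]);rot=R.from_quat(s["ee_rot"])
    print(n,np.round(s["contact_force"],2),s["joint_efforts"] and np.round(s["joint_efforts"],2) if isinstance(s["joint_efforts"],list) else np.round(s["joint_efforts"],2))
    print(" cam in tool",rot.inv().apply(np.array(im["T"])[:3,3]-p).round(0))
    for o in[(0,0,0),(11,0,0),(-11,0,0),(11,0,-10),(11,0,-20)]: print("  ",o,np.round(proj(im,p+rot.apply(o)),1))
    for z in(104.5,99.5): print("  button",z,np.round(proj(im,(523.7,190,z)),1))
    u,v=map(int,proj(im,(523.7,190,104.5)));print("  crop0",u-r,v-r,"scale",400/(2*r))
    out.append(cv2.resize(im["frame"][v-r:v+r,u-r:u+r],(400,400),interpolation=2))
cv2.imwrite("pics/%s.png"%sys.argv[1],np.hstack(out))
E
python3 q.py c4
```

```text
wrist [-0.05  0.75  0.4 ] [  0.   -35.59  15.63   3.47   0.     0.  ]
 cam in tool [  81.   -2. -162.]
   (0, 0, 0) [323.4 245.6]
   (11, 0, 0) [323.4 226.1]
   (-11, 0, 0) [323.4 264.2]
   (11, 0, -10) [323.6 234.4]
   (11, 0, -20) [323.9 243.6]
  button 104.5 [322.2 250.3]
  button 99.5 [322.2 245.8]
  crop0 272 200 scale 4.0
top [-0.5   0.05  0.93] [  0.   -35.58  15.62   3.47  -0.    -0.  ]
 cam in tool [ -89.  218. -820.]
   (0, 0, 0) [231.4 206.4]
   (11, 0, 0) [233.2 201.5]
   (-11, 0, 0) [229.5 211.4]
   (11, 0, -10) [232.1 200.5]
   (11, 0, -20) [231.1 199.6]
  button 104.5 [230.5 205.8]
  button 99.5 [231.  206.2]
  crop0 200 175 scale 6.666666666666667
```

View pics/c4.png

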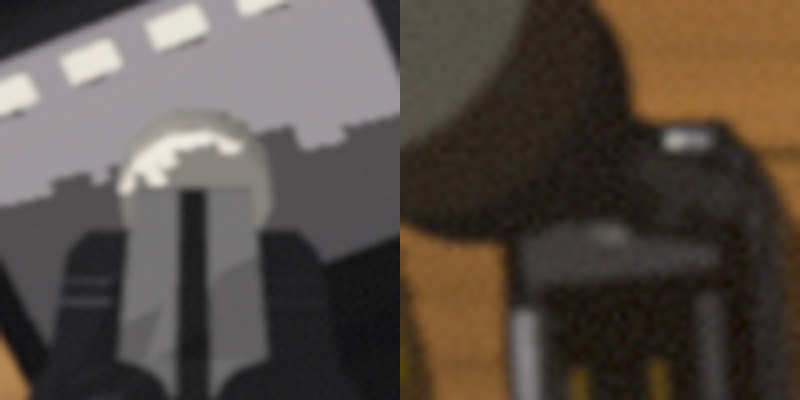

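The wrist crop shows the fingertip front edge at about (320,247), over the button. That lies farther back than a full-width tip at the TCP would, so the tips may sit a little higher than assumed. There is still no force, so I'll keep stepping down in small steps, watching force and joint effort.

>>> {"method": "servo_tool", "body": {"commands": [[[255,0,0,0.0005,0,0,0],[255,0,0,0.0005,0,0,0],[255,0,0,0,0,0,0]]]}}

```text
clock: 6.07
position: [523.3, 189.4, 97.7]
ee_rot: [0.99, -0.143, -0.0, 0.0]
contact_force: [0.8, -0.2, 0.6]
gripper_width: -0.2
grasp_force: 0.0
```

```bash
python3 -c "
from h import *
s=arm.read_state();print(s['position'],np.round(s['contact_force'],2),np.round(s['wrist_torque'],3),np.round(s['joint_efforts'],3))"
```

```text
[523.27064615 189.4341321   97.70084092] [ 0.79 -0.22  0.57] [ 0.002 -0.01   0.027] [ 7.0000e-03 -3.5689e+01  1.5642e+01  3.4770e+00  1.0000e-02  0.0000e+00]
```

>>> {"method": "servo_tool", "body": {"commands": [[[255,0,0,0.0005,0,0,0],[255,0,0,0.0005,0,0,0],[255,0,0,0,0,0,0]]]}}

```text
clock: 6.32
position: [523.3, 189.4, 96.7]
ee_rot: [0.99, -0.143, -0.0, 0.0]
contact_force: [-0.2, -0.4, 0.8]
gripper_width: 0.0
grasp_force: 0.0
```

```bash
python3 -c "
from h import *
s=arm.read_state();print(s['position'],np.round(s['contact_force'],2),np.round(s['wrist_torque'],3),np.round(s['joint_efforts'],3))"
```

```text
[523.27824795 189.43794664  96.68757353] [-0.22 -0.44  0.84] [-0.006 -0.026  0.014] [ 5.0000e-03 -3.5712e+01  1.5608e+01  3.4700e+00  1.0000e-02  0.0000e+00]
```

>>> {"method": "servo_tool", "body": {"commands": [[[255,0,0,0.0005,0,0,0],[255,0,0,0.0005,0,0,0]]]}}

```text
clock: 6.48
position: [523.4, 189.5, 95.8]
ee_rot: [0.99, -0.143, 0.0, -0.0]
contact_force: [1.4, 0.3, -0.2]
gripper_width: -0.2
grasp_force: 0.0
```

```bash
python3 q.py c5; python3 - <<'E'
from h import *
s=arm.read_state();print(s['position'],np.round(s['contact_force'],2),np.round(s['wrist_torque'],3))
E
```

```text
wrist [-0.81 -0.67  0.85] [ 1.000e-02 -3.592e+01  1.566e+01  3.490e+00  1.000e-02  0.000e+00]
 cam in tool [  81.   -2. -162.]
   (0, 0, 0) [323.5 245.5]
   (11, 0, 0) [323.6 226.1]
   (-11, 0, 0) [323.5 264.2]
   (11, 0, -10) [323.8 234.3]
   (11, 0, -20) [324.  243.5]
  button 104.5 [322.4 253.1]
  button 99.5 [322.3 248.5]
  crop0 272 203 scale 4.0
top [-0.69  0.7  -0.09] [ 0.000e+00 -3.570e+01  1.555e+01  3.460e+00  1.000e-02  0.000e+00]
 cam in tool [ -89.  218. -824.]
   (0, 0, 0) [231.7 206.7]
   (11, 0, 0) [233.5 201.8]
   (-11, 0, 0) [229.9 211.7]
   (11, 0, -10) [232.5 200.8]
   (11, 0, -20) [231.4 199.9]
  button 104.5 [230.5 205.8]
  button 99.5 [231.  206.2]
  crop0 200 175 scale 6.666666666666667
[523.2826836  189.41707744  95.70819065] [-0.69  0.7  -0.09] [ 0.054 -0.    -0.022]
```

View pics/c5.png

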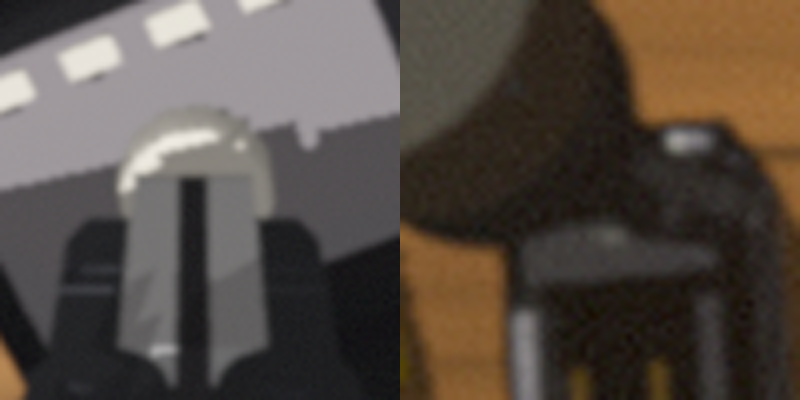

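The button at about (321,246) moves in the image only as the camera's approach predicts, so it is not touched yet and the tips are still above it. I'll keep going, 1 mm per call, inside the 5 mm of travel.

>>> {"method": "servo_tool", "body": {"commands": [[[255,0,0,0.0005,0,0,0],[255,0,0,0.0005,0,0,0],[255,0,0,0,0,0,0]]]}}

```text
clock: 6.83
position: [523.3, 189.4, 94.7]
ee_rot: [0.99, -0.143, -0.0, 0.0]
contact_force: [-0.1, -0.6, 0.1]
gripper_width: -0.3
grasp_force: 0.0
```

>>> {"method": "servo_tool", "body": {"commands": [[[255,0,0,0.0005,0,0,0],[255,0,0,0.0005,0,0,0],[255,0,0,0,0,0,0]]]}}

```text
clock: 7.08
position: [523.3, 189.5, 93.7]
ee_rot: [0.99, -0.143, -0.0, 0.0]
contact_force: [0.5, -1.1, -0.4]
gripper_width: -0.4
grasp_force: 0.0
```

>>> {"method": "servo_tool", "body": {"commands": [[[255,0,0,0.0005,0,0,0],[255,0,0,0.0005,0,0,0],[255,0,0,0,0,0,0]]]}}

```text
clock: 7.33
position: [523.3, 189.4, 92.7]
ee_rot: [0.99, -0.143, -0.0, 0.0]
contact_force: [-0.2, 0.4, -0.3]
gripper_width: 0.0
grasp_force: 0.0
```

>>> {"method": "servo_tool", "body": {"commands": [[[255,0,0,0.0005,0,0,0],[255,0,0,0.0005,0,0,0],[255,0,0,0,0,0,0]]]}}

```text
clock: 7.58
position: [523.3, 189.4, 91.7]
ee_rot: [0.99, -0.143, -0.0, 0.0]
contact_force: [0.3, -0.5, -0.8]
gripper_width: -0.4
grasp_force: 0.0
```

>>> {"method": "servo_tool", "body": {"commands": [[[255,0,0,0.0005,0,0,0],[255,0,0,0.0005,0,0,0],[255,0,0,0,0,0,0]]]}}

```text
clock: 7.83
position: [523.3, 189.4, 90.7]
ee_rot: [0.99, -0.143, -0.0, 0.0]
contact_force: [0.5, -0.3, -0.4]
gripper_width: -0.2
grasp_force: 0.0
```

>>> {"method": "servo_tool", "body": {"commands": [[[255,0,0,0.0005,0,0,0],[255,0,0,0.0005,0,0,0],[255,0,0,0,0,0,0]]]}}

```text
clock: 8.08
position: [523.3, 189.4, 89.7]
ee_rot: [0.99, -0.143, -0.0, 0.0]
contact_force: [-0.1, 0.0, -0.4]
gripper_width: -0.3
grasp_force: 0.0
```

```bash
python3 q.py c6 | head -12; python3 - <<'E'
from h import *
for n in range(3):
    cams.get_image("wrist"); print(np.round(arm.read_state()['contact_force'],2))
E
```

```text
wrist [ 0.57  0.16 -0.04] [ -0.   -35.86  15.35   3.41   0.    -0.  ]
 cam in tool [  81.   -2. -162.]
   (0, 0, 0) [323.3 245.6]
   (11, 0, 0) [323.4 226.1]
   (-11, 0, 0) [323.3 264.2]
   (11, 0, -10) [323.6 234.4]
   (11, 0, -20) [323.8 243.6]
  button 104.5 [322.3 259. ]
  button 99.5 [322.2 254.1]
  crop0 272 208 scale 4.0
top [ 0.78  0.32 -0.1 ] [ -0.   -35.85  15.34   3.41  -0.    -0.  ]
 cam in tool [ -89.  218. -829.]
[ 0.22 -0.48  0.08]
[0.52 1.06 0.2 ]
[-0.44 -0.18 -0.  ]
```

>>> {"method": "servo_tool", "body": {"commands": [[[255,0,0,0.0005,0,0,0],[255,0,0,0.0005,0,0,0],[255,0,0,0,0,0,0]]]}}

```text
clock: 8.58
position: [523.3, 189.4, 88.7]
ee_rot: [0.99, -0.143, -0.0, 0.0]
contact_force: [0.8, -0.3, -0.2]
gripper_width: -0.0
grasp_force: 0.0
```

>>> {"method": "servo_tool", "body": {"commands": [[[255,0,0,0.0005,0,0,0],[255,0,0,0.0005,0,0,0],[255,0,0,0,0,0,0]]]}}

```text
clock: 8.83
position: [523.3, 189.4, 87.7]
ee_rot: [0.99, -0.143, -0.0, 0.0]
contact_force: [-0.7, 0.1, -0.6]
gripper_width: -0.0
grasp_force: 0.0
```

>>> {"method": "servo_tool", "body": {"commands": [[[255,0,0,0.0005,0,0,0],[255,0,0,0.0005,0,0,0],[255,0,0,0,0,0,0]]]}}

```text
clock: 9.08
position: [523.3, 189.4, 86.7]
ee_rot: [0.99, -0.143, -0.0, 0.0]
contact_force: [0.6, -0.4, -0.3]
gripper_width: 0.3
grasp_force: 0.0
```

```bash
python3 q.py c7 | head -10; python3 - <<'E'
from h import *
for n in range(3):
    cams.get_image("wrist"); print(np.round(arm.read_state()['contact_force'],2))
a=cv2.imread("pics/c6.png")[:,:400];b=cv2.imread("pics/c7.png")[:,:400];cv2.imwrite("pics/c67.png",np.hstack([a,b]))
E
```

```text
wrist [ 0.84 -0.67 -0.71] [  0.   -35.95  15.25   3.39   0.    -0.  ]
 cam in tool [  81.   -2. -162.]
   (0, 0, 0) [323.4 245.6]
   (11, 0, 0) [323.4 226.1]
   (-11, 0, 0) [323.3 264.2]
   (11, 0, -10) [323.6 234.3]
   (11, 0, -20) [323.8 243.5]
  button 104.5 [322.3 262.1]
  button 99.5 [322.3 257. ]
  crop0 272 212 scale 4.0
[-0.09 -0.56 -0.39]
[-0.31 -1.06  0.1 ]
[ 0.13 -0.25 -0.44]
```

View pics/c67.png

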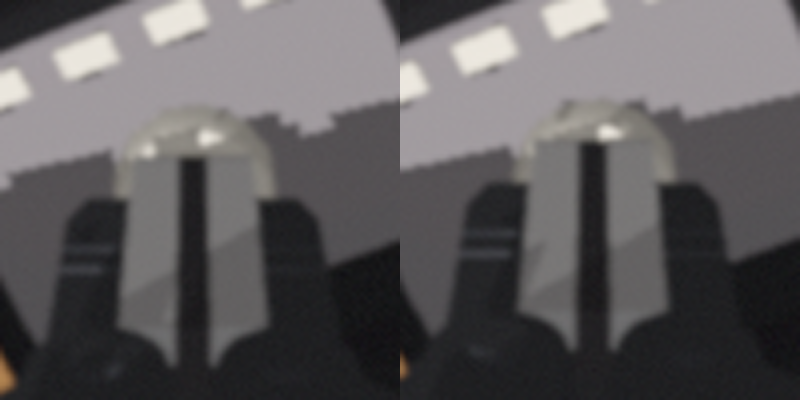

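The crops show the tip edge at about (320,247), creeping over the button, whose far rim is at v≈237. The tips are centred on it and still above it, so I'll keep going down.

>>> {"method": "servo_tool", "body": {"commands": [[[255,0,0,0.0005,0,0,0],[255,0,0,0.0005,0,0,0],[255,0,0,0,0,0,0]]]}}

```text
clock: 9.58
position: [523.3, 189.4, 85.7]
ee_rot: [0.99, -0.143, -0.0, 0.0]
contact_force: [-0.3, 0.3, 0.0]
gripper_width: -0.3
grasp_force: 0.0
```

>>> {"method": "servo_tool", "body": {"commands": [[[255,0,0,0.0005,0,0,0],[255,0,0,0.0005,0,0,0],[255,0,0,0,0,0,0]]]}}

```text
clock: 9.83
position: [523.3, 189.4, 84.7]
ee_rot: [0.99, -0.143, -0.0, 0.0]
contact_force: [0.4, -0.4, -0.3]
gripper_width: 0.1
grasp_force: 0.0
```

>>> {"method": "servo_tool", "body": {"commands": [[[255,0,0,0.0005,0,0,0],[255,0,0,0.0005,0,0,0],[255,0,0,0,0,0,0]]]}}

```text
clock: 10.08
position: [523.4, 189.5, 83.9]
ee_rot: [0.99, -0.143, 0.0, -0.0]
contact_force: [-0.1, -0.1, 1.7]
gripper_width: -0.2
grasp_force: 0.7
```

Contact: fz is 1.7 N and the arm lags slightly behind its command. I'll press on slowly.

>>> {"method": "servo_tool", "body": {"commands": [[[255,0,0,0.0005,0,0,0],[255,0,0,0.0005,0,0,0],[255,0,0,0,0,0,0]]]}}

```text
clock: 10.33
position: [523.4, 189.5, 82.9]
ee_rot: [0.99, -0.143, 0.0, -0.0]
contact_force: [-0.3, -0.7, 1.4]
gripper_width: -0.1
grasp_force: 1.0
```

>>> {"method": "servo_tool", "body": {"commands": [[[255,0,0,0.0005,0,0,0],[255,0,0,0.0005,0,0,0],[255,0,0,0,0,0,0]]]}}

```text
clock: 10.58
position: [523.4, 189.5, 81.9]
ee_rot: [0.99, -0.143, 0.0, -0.0]
contact_force: [-1.5, -0.3, 2.2]
gripper_width: -0.1
grasp_force: 1.3
```

>>> {"method": "servo_tool", "body": {"commands": [[[255,0,0,0.0005,0,0,0],[255,0,0,0.0005,0,0,0],[255,0,0,0,0,0,0]]]}}

```text
clock: 10.83
position: [523.4, 189.5, 80.9]
ee_rot: [0.99, -0.143, 0.0, -0.0]
contact_force: [-0.8, 0.7, 4.1]
gripper_width: -0.0
grasp_force: 1.7
```

>>> {"method": "servo_tool", "body": {"commands": [[[255,0,0,0.0005,0,0,0],[255,0,0,0.0005,0,0,0],[255,0,0,0,0,0,0]]]}}

```text
clock: 11.08
position: [523.4, 189.5, 79.9]
ee_rot: [0.99, -0.143, 0.0, -0.0]
contact_force: [-1.3, -0.1, 4.0]
gripper_width: 0.2
grasp_force: 2.0
```

>>> {"method": "servo_tool", "body": {"commands": [[[255,0,0,0.0005,0,0,0],[255,0,0,0,0,0,0]]]}}

```text
clock: 11.25
position: [523.4, 189.5, 79.4]
ee_rot: [0.99, -0.143, 0.0, -0.0]
contact_force: [-1.4, 0.8, 4.0]
gripper_width: -0.1
grasp_force: 2.1
```

>>> {"method": "servo_tool", "body": {"commands": [[[255,0,0,0.0005,0,0,0],[255,0,0,0,0,0,0]]]}}

```text
clock: 11.42
position: [523.4, 189.5, 79.1]
ee_rot: [0.99, -0.143, 0.0, -0.0]
contact_force: [-1.3, 0.6, 5.9]
gripper_width: 0.3
grasp_force: 2.7
```

It has bottomed out: the tool moved only 0.3 mm on a 0.5 mm step, and the force is above 4.5 N. I'll add a slight margin and hold for over three seconds.

>>> {"method": "servo_tool", "body": {"commands": [[[255,0,0,0.0004,0,0,0],[255,0,0,0,0,0,0],[255,0,0,0,0,0,0],[255,0,0,0,0,0,0],[255,0,0,0,0,0,0],[255,0,0,0,0,0,0],[255,0,0,0,0,0,0],[255,0,0,0,0,0,0],[255,0,0,0,0,0,0],[255,0,0,0,0,0,0]]]}}

```text
clock: 12.25
position: [523.4, 189.5, 79.1]
ee_rot: [0.99, -0.143, 0.0, -0.0]
contact_force: [-2.7, -0.7, 6.9]
gripper_width: 0.2
grasp_force: 3.6
```

```bash
python3 q.py c8 | head -8; python3 - <<'E'
from h import *
im=cams.get_image("wrist");u,v=map(int,proj(im,(523.7,190,104.5)));cv2.imwrite("pics/c9.png",cv2.resize(im["frame"][v-120:v+60,u-120:u+120],(800,600),interpolation=2))
E
```

```text
wrist [-1.8  -0.37  6.92] [ -0.31 -32.47  13.98   2.97   0.63   0.  ]
 cam in tool [  81.   -2. -162.]
   (0, 0, 0) [323.4 245.6]
   (11, 0, 0) [323.4 226.2]
   (-11, 0, 0) [323.3 264.2]
   (11, 0, -10) [323.6 234.4]
   (11, 0, -20) [323.8 243.6]
  button 104.5 [322.7 270.7]
```

View pics/c9.png

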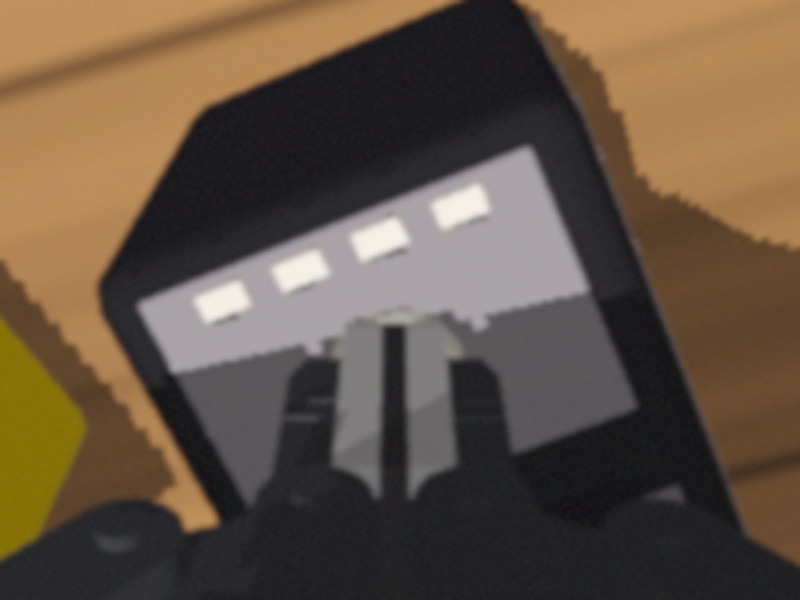

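>>> {"method": "servo_tool", "body": {"commands": [[[255,0,0,0,0,0,0],[255,0,0,0,0,0,0],[255,0,0,0,0,0,0],[255,0,0,0,0,0,0],[255,0,0,0,0,0,0],[255,0,0,0,0,0,0],[255,0,0,0,0,0,0],[255,0,0,0,0,0,0],[255,0,0,0,0,0,0],[255,0,0,0,0,0,0]]]}}

```text
clock: 13.23
position: [523.4, 189.5, 79.1]
ee_rot: [0.99, -0.143, 0.0, -0.0]
contact_force: [-2.7, -0.3, 8.3]
gripper_width: -0.1
grasp_force: 3.6
```

>>> {"method": "servo_tool", "body": {"commands": [[[255,0,0,0,0,0,0],[255,0,0,0,0,0,0],[255,0,0,0,0,0,0],[255,0,0,0,0,0,0],[255,0,0,0,0,0,0],[255,0,0,0,0,0,0],[255,0,0,0,0,0,0],[255,0,0,0,0,0,0],[255,0,0,0,0,0,0],[255,0,0,0,0,0,0]]]}}

```text
clock: 14.07
position: [523.4, 189.5, 79.1]
ee_rot: [0.99, -0.143, 0.0, -0.0]
contact_force: [-2.9, -0.1, 7.5]
gripper_width: -0.1
grasp_force: 3.6
```

>>> {"method": "servo_tool", "body": {"commands": [[[255,0,0,0,0,0,0],[255,0,0,0,0,0,0],[255,0,0,0,0,0,0],[255,0,0,0,0,0,0],[255,0,0,0,0,0,0],[255,0,0,0,0,0,0],[255,0,0,0,0,0,0],[255,0,0,0,0,0,0],[255,0,0,0,0,0,0],[255,0,0,0,0,0,0]]]}}

```text
clock: 14.9
position: [523.4, 189.5, 79.1]
ee_rot: [0.99, -0.143, 0.0, -0.0]
contact_force: [-2.5, 0.1, 7.3]
gripper_width: -0.0
grasp_force: 3.6
```

The crop shows the fingertips squarely on the button with the pack in place, and fz is steady at about 7 N. I'll hold a little longer, then rise straight up.

>>> {"method": "servo_tool", "body": {"commands": [[[255,0,0,0,0,0,0],[255,0,0,0,0,0,0],[255,0,0,0,0,0,0],[255,0,0,0,0,0,0],[255,0,0,0,0,0,0],[255,0,0,0,0,0,0]]]}}

```text
clock: 15.4
position: [523.4, 189.5, 79.1]
ee_rot: [0.99, -0.143, 0.0, -0.0]
contact_force: [-2.0, 0.6, 7.4]
gripper_width: -0.2
grasp_force: 3.6
```

>>> {"method": "servo_tool", "body": {"commands": [[[255,0,0,-0.001,0,0,0],[255,0,0,-0.001,0,0,0],[255,0,0,-0.001,0,0,0],[255,0,0,-0.001,0,0,0],[255,0,0,-0.001,0,0,0],[255,0,0,-0.001,0,0,0],[255,0,0,-0.002,0,0,0],[255,0,0,-0.005,0,0,0],[255,0,0,-0.01,0,0,0],[255,0,0,-0.01,0,0,0]]]}}

```text
clock: 16.23
position: [523.2, 189.3, 112.0]
ee_rot: [0.99, -0.143, -0.0, 0.0]
contact_force: [-0.2, 0.6, -0.5]
gripper_width: -0.0
grasp_force: 0.0
```

>>> {"method": "servo_tool", "body": {"commands": [[[255,0,0,-0.015,0,0,0],[255,0,0,-0.02,0,0,0],[255,0,0,-0.02,0,0,0],[255,0,0,-0.02,0,0,0],[255,0,0,-0.02,0,0,0],[255,0,0,-0.01,0,0,0],[255,0,0,0,0,0,0],[255,0,0,0,0,0,0]]]}}

```text
clock: 16.9
position: [523.1, 189.5, 216.7]
ee_rot: [0.99, -0.143, 0.0, -0.001]
contact_force: [-0.1, 0.5, -0.1]
gripper_width: 0.1
grasp_force: 0.0
```

```bash
python3 st.py; python3 - <<'E'
from h import *
S=np.load("pics/scene0.npy",allow_pickle=True).item();n=cams.get_image("scene")
d=cv2.absdiff(S["frame"],n["frame"]).max(2)[155:245,385:435]
w=cams.get_image("wrist");u,v=map(int,proj(w,(523.7,190,104.5)));g=w["frame"][v-15:v+16,u-15:u+16].min(2);m=(g>.8*g.max()).astype(np.uint8)
k,l,s,c=cv2.connectedComponentsWithStats(m);print("wrist pred",proj(w,(523.7,190,104.5)),"seen",c[1:]+[u-15,v-15],s[1:,4]);print("scene diff>40 px",(d>40).sum())
E
```

```text
16.9 [523.1 189.5 216.7] 0.06992108255542129 [-0.14  0.54 -0.13]
tool shift to button xy, z to 104.5: [  0.4  -0.5 112.2] [ 4.e-04  1.e-03 -1.e+00]
wrist pred (np.float64(320.8593385986427), np.float64(183.89955932973024)) seen [[319.27680798 183.40897756]] [401]
scene diff>40 px 508
```

The hand is clear, and the button shows at (319,183) against a predicted (321,184), so the pack has not moved. I'll hand the job in.

```bash
python3 -c "
from bench import ticket
print(ticket.job_done())"
```

```text
the job is handed in; nothing more can be done
None
```

I pressed the tall black pack's charge button all the way down at about 7 N, held it for roughly 4 s and released it, then raised the hand clear; the wrist camera showed the pack unmoved, and the job is handed in.

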